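# Put the microscope objectives away in their caddy

### The arm

A 6-joint arm with a two-finger parallel gripper is mounted at the origin on the work surface. World frame = base frame: x ahead of the robot, y to its left, z up, the work surface at z = 0. Lengths are in mm, angles in rad, forces in N, time in s.
With the tool pointing down it reaches from about 350 to 850 mm from the base axis. Payload 8.1 kg.
Tool frame: the origin (TCP) lies between the finger pads; the fingertips stand 14 mm ahead of it and the grasp point (between the pads) lies 5 mm behind it (ctrl.tcp_to_tips is the z of the fingertips in the tool frame, in mm); z points along the fingers, y is the line along which they close (so a half turn about z gives the same grasp; the last joint's range is limited). The gripper opens to 93 mm and grips with 3 to 60 N. Pads are 15 mm wide; open, the fingers measure 128 mm over their backs; the gripper's body (75 mm by 188 mm) begins 65 mm behind the grasp point.
Start: joints at [1.21, 0.13, 1.488, -0, 1.523, -0.085], TCP at [163.368, 577.335, 232.635] pointing down, gripper open.
Joint ranges: [-2.96, 2.96], [-0.89, 2.26], [0.02, 2.5], [-1.34, 4.48], [0, 2.73], [-2.66, 2.66]. Speed limits (rad/s): [2.39, 2.39, 2.79, 3.14, 3.14, 3.14].

### API

Orientations are given as a unit quaternion [x, y, z, w].
In Python, from bench import readout, eyes, ctrl gives the robot as it stands. The module is installed in compiled form; this text tells all that it offers.
- The arm moves only by the tool play_rows, never from a script. Its argument "steps" is one flat list of numbers, 7 for each row, row after row: the turn, a rotation vector about the tool's x, y, z in rad, then the shift along the tool's x, y, z in mm, then the opening, from 0 (shut) to 1 (fully open). A call has 1 to 12 rows; each row shifts and turns the commanded pose from where the row before left it, along the tool's axes as they then stand; what a row does not reach is not made up. A row lasts 1/12 s, in which the tool goes at most 41.7 mm and 7.16 degrees, less where a joint would pass 70% of its speed; a pose out of reach is approached as far as the arm can. A call with a gripper value outside its range is refused whole. The fingers move at their own pace and stop on an object; "grip_force" is the grip in N (left out, the last holds). Time passes only in rows, so rows that do not move let the fingers close. It gives the time, the measured TCP pose, the force, the opening and the grip force at its end, in the units of the state.
- readout.read_state(): the state, without advancing time (a new reading comes with each control period).
- eyes.camera(name): name is "scene" or "side" or "wrist"; returns (picture, depth): 384x512x3 uint8, red, green, blue; 384x512 float32, mm along the optical axis (not along the pixel's ray), 0 where there is no reading.
- eyes.calibration(name): a dict with "intrinsics" (3x3 intrinsics, pixels), "view" (4x4, takes a point from world to camera coordinates); the wrist camera has in their place "tool_from_camera" (4x4, takes a point from camera to tool coordinates, whose origin is the TCP and whose axes are the flange's). Camera axes: x right, y down, z forward; pixel columns grow to the right and rows downward; lengths in mm; the calibration is good to about 2 mm. A picture is of the moment at which its call begins: read the wrist's pose just before it. calibration takes no time and is no camera call.
- ctrl.sign_off(): hands the job in; it is judged then, once.
The state is a dict: "t": time; "joints": joint angles; "joint_velocities": joint speeds; "joint_efforts": joint torques, N m; "tcp_pos": TCP position; "orientation": TCP orientation; "wrist_force": force on the tool from outside, world axes, zero at the start; "torque": the same for the moment, N m; "opening": finger opening in mm; "finger_force": force on a finger pad.
Only numpy, scipy, OpenCV 4.12 (cv2) and the standard library are available. Lean on these libraries where they do the work, as an engineer would, in place of code of your own. Each camera call takes 0.05 s, during which the arm holds its last target. There are 200 camera calls.

### The job

Put the three loose microscope objectives away in the blue caddy: stand each one upright, nose up, on the floor of the well of its own size (the slimmest in the narrowest well, the medium one in the middle-sized well, the widest in the widest well), setting it down gently, not dropping it. The two eyepieces with the wide rubber cups do not belong in the caddy: leave them and the culture flask standing where they are.

Things in the scene. Friction and masses are not known exactly. Their poses are not given: they have to be found in the camera images.
- objective_slim: Microscope objective, the slimmest and shortest of the three (70 to 115 g), of bare metal with two thin black bands and a knurled ring, standing nose up on the bench: a straight round barrel 24 mm in diameter from its foot to 34 mm up, then a small step and a cone to a short narrow nose with a small lens, 46 mm tall in all. Origin: centre of its underside; z up.
- objective_medium: Microscope objective, the middle one of the three in width and height (125 to 200 g), of bare metal with two thin black bands and a knurled ring, standing nose up on the bench: a straight round barrel 36 mm in diameter from its foot to 42 mm up, then a small step and a cone to a short narrow nose with a small lens, 58 mm tall in all. Origin: centre of its underside; z up.
- objective_wide: Microscope objective, the widest and tallest of the three (220 to 350 g), of bare metal with two thin black bands and a knurled ring, standing nose up on the bench: a straight round barrel 48 mm in diameter from its foot to 50 mm up, then a small step and a cone to a short narrow nose with a small lens, 70 mm tall in all. Origin: centre of its underside; z up.
- well_narrow: The narrowest of the three round wells in the caddy: an upright white plastic ring, inner diameter 42 mm, outer 48 mm, rim 10 mm high above the caddy's floor. Fixed on the caddy. Origin: centre of the well, on the caddy's floor on which an objective stands; z up.
- well_middle: The middle-sized of the three round wells in the caddy: an upright white plastic ring, inner diameter 54 mm, outer 60 mm, rim 10 mm high above the caddy's floor. Fixed on the caddy. Origin: centre of the well, on the caddy's floor on which an objective stands; z up.
- well_wide: The widest of the three round wells in the caddy: an upright white plastic ring, inner diameter 66 mm, outer 72 mm, rim 10 mm high above the caddy's floor. Fixed on the caddy. Origin: centre of the well, on the caddy's floor on which an objective stands; z up.
- caddy: Blue plastic tray, 270 x 96 mm, fixed to the bench: floor 8 mm above the bench, lip 14 mm above it, a low steel loop (14 mm high) at each end, reaching 152 mm from the centre. The three wells stand in a row along its length, 82 mm apart, one at its centre; which well is where changes. Origin: centre of its underside, on the bench; x along its length, z up.
- eyepiece_small: Eyepiece, the smaller one, a look-alike that does not belong in the caddy: a bare metal tube 28 mm in diameter below, a wider black rubber eyecup 36 mm in diameter with a big lens on top, 48 mm tall. Loose, standing on the bench cup up. Origin: centre of its underside; z up.
- eyepiece_large: Eyepiece, the larger one, a look-alike that does not belong in the caddy: a bare metal tube 32 mm in diameter below, a wider black rubber eyecup 44 mm in diameter with a big lens on top, 60 mm tall. Loose, standing on the bench cup up. Origin: centre of its underside; z up.
- flask: Empty clear plastic culture flask lying on the bench, a bystander: flat body 66 x 46 x 24 mm with a round neck and white cap, 23 mm in diameter, reaching 56 mm from the centre along +x. Origin: centre of the underside of its flat body; x towards the cap, z up.
Mind the look-alikes: they are no part of the job. What is shaped like the objective_wide but red is not meant.

How it is judged (in metres and radians):
At the end, for the whole second after the job is handed in: Each objective stands upright (within 0.12 rad) on the floor of its own well (slim in narrow, medium in middle, wide in wide), within 12 mm of the well's centre and 4 mm of its floor, at rest and let go; both eyepieces stand upright and the flask lies within 20 mm of where they started (horizontal distance between objective_slim and well_narrow below 0.012 m and z of objective_slim in the frame of well_narrow below 0.004 m and angle between each of objective_slim, objective_medium, objective_wide, eyepiece_small, eyepiece_large's own z axis and vertical below 0.12 rad and linear speed of each of objective_slim, objective_medium, objective_wide below 0.02 m/s and contact force between the fingers and objective_slim below 0.05 N and horizontal distance between objective_medium and well_middle below 0.012 m and z of objective_medium in the frame of well_middle below 0.004 m and contact force between the fingers and objective_medium below 0.05 N and horizontal distance between objective_wide and well_wide below 0.012 m and z of objective_wide in the frame of well_wide below 0.004 m and contact force between the fingers and objective_wide below 0.05 N and distance of each of eyepiece_small, eyepiece_large, flask from where it was at the start of the episode below 0.02 m); the robot touches nothing.
It fails at once if an objective is dropped or banged into a well (arrives faster than 0.6 m/s, a fall of about 18 mm) ((horizontal distance between objective_slim and well_narrow below 0.02 m and z of objective_slim in the frame of well_narrow below 0.02 m and linear speed of objective_slim above 0.6 m/s) or (horizontal distance between objective_slim and well_middle below 0.02 m and z of objective_slim in the frame of well_middle below 0.02 m and linear speed of objective_slim above 0.6 m/s) or (horizontal distance between objective_slim and well_wide below 0.02 m and z of objective_slim in the frame of well_wide below 0.02 m and linear speed of objective_slim above 0.6 m/s) or (horizontal distance between objective_medium and well_narrow below 0.02 m and z of objective_medium in the frame of well_narrow below 0.02 m and linear speed of objective_medium above 0.6 m/s) or (horizontal distance between objective_medium and well_middle below 0.02 m and z of objective_medium in the frame of well_middle below 0.02 m and linear speed of objective_medium above 0.6 m/s) or (horizontal distance between objective_medium and well_wide below 0.02 m and z of objective_medium in the frame of well_wide below 0.02 m and linear speed of objective_medium above 0.6 m/s) or (horizontal distance between objective_wide and well_narrow below 0.02 m and z of objective_wide in the frame of well_narrow below 0.02 m and linear speed of objective_wide above 0.6 m/s) or (horizontal distance between objective_wide and well_middle below 0.02 m and z of objective_wide in the frame of well_middle below 0.02 m and linear speed of objective_wide above 0.6 m/s) or (horizontal distance between objective_wide and well_wide below 0.02 m and z of objective_wide in the frame of well_wide below 0.02 m and linear speed of objective_wide above 0.6 m/s)).
It fails at once if an eyepiece is moved by more than 20 mm or tipped (distance of any of eyepiece_small, eyepiece_large from where it was at the start of the episode above 0.02 m or angle between any of eyepiece_small, eyepiece_large's own z axis and vertical above 0.35 rad).
It fails at once if the culture flask is moved by more than 20 mm (distance of flask from where it was at the start of the episode above 0.02 m).
It also fails if it takes over 88 s, if anything falls off the work surface, if the arm or the gripper's body presses on something with over 40 N, if the wrist force passes 120 N, or if a joint passes its speed limit or range.

## Working session

There is one attempt and no reset: what is moved stays moved. The work goes in short steps, Python scripts to look and compute and a tool call to move; the robot and the scene stay as the last step left them, time stands still between calls to the robot, and variables do not carry over. Pictures are saved under pics/ and viewed, at most 14 in all, crops included, and the job is handed in when it is done.

Besides the shell and the picture viewer there is one more tool, called after "Call:" as name(argument=value, ...), one argument or row to a line, values as JSON. play_rows: Moves the arm, as the interface text tells. Its arguments: {"type":"object","properties":{"steps":{"type":"array","items":{"type":"number"}},"grip_force":{"type":"number"}},"required":["steps"]}

```bash
mkdir -p pics; python3 - <<'E'
from bench import readout, eyes, ctrl
import cv2,numpy as np
np.set_printoptions(suppress=True,precision=3)
s=readout.read_state();print(s['t'],s['tcp_pos'],s['orientation'],s['opening'],ctrl.tcp_to_tips)
for n in('scene','side','wrist'):
    p,d=eyes.camera(n);np.savez(f'{n}0.npz',p=p,d=d)
    cv2.imwrite(f'pics/{n}0.png',p[:,:,::-1]);print(n,eyes.calibration(n))
E
```

```text
0.0 [163.184 576.829 231.619] [ 0.137  0.991 -0.001 -0.   ] 93.00118205312992 14.0
scene {'intrinsics': array([[414.629,   0.   , 254.624],
       [  0.   , 414.629, 185.751],
       [  0.   ,   0.   ,   1.   ]]), 'view': array([[   0.174,    0.985,   -0.012, -135.876],
       [   0.67 ,   -0.127,   -0.732, -330.077],
       [  -0.722,    0.119,   -0.682, 1425.232],
       [   0.   ,    0.   ,    0.   ,    1.   ]])}
side {'intrinsics': array([[462.652,   0.   , 261.967],
       [  0.   , 462.652, 183.291],
       [  0.   ,   0.   ,   1.   ]]), 'view': array([[   0.702,   -0.712,   -0.013, -362.062],
       [  -0.505,   -0.485,   -0.714,  330.087],
       [   0.502,    0.508,   -0.7  ,  889.586],
       [   0.   ,    0.   ,    0.   ,    1.   ]])}
wrist {'intrinsics': array([[327.593,   0.   , 263.766],
       [  0.   , 327.593, 192.922],
       [  0.   ,   0.   ,   1.   ]]), 'tool_from_camera': array([[   0.   ,   -0.969,   -0.248,   67.658],
       [   1.   ,    0.   ,    0.   ,   -0.276],
       [  -0.   ,   -0.248,    0.969, -152.349],
       [   0.   ,    0.   ,    0.   ,    1.   ]])}
```

View pics/scene0.png

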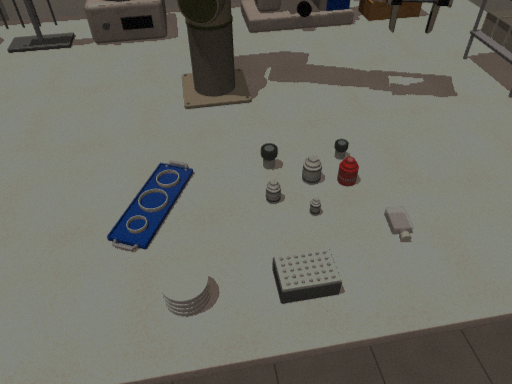

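View pics/side0.png

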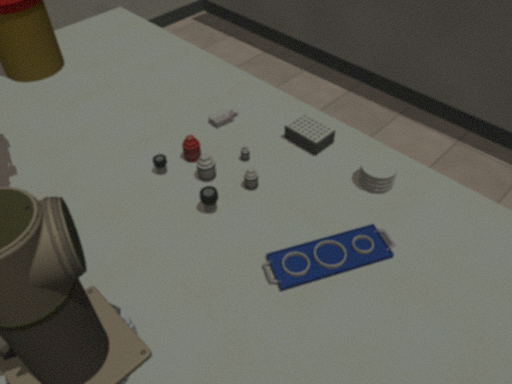

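The scene view shows:
- **Objectives:** bare metal at (312,170), which looks wide; (273,192), medium; and (315,207), slim.
- **Decoys:** the red one at (348,172), and black-cupped eyepieces at (269,155) and (341,147).
- **Wells:** at (168,178), (153,200) and (137,224) in the caddy.

Next I'll confirm these in an enlarged crop and measure them.

```bash
cat > h.py <<'E'
import numpy as np,cv2
from bench import readout,eyes,ctrl
from scipy.spatial.transform import Rotation as R
np.set_printoptions(suppress=True,precision=1)
def pose(n,s=None):
    c=eyes.calibration(n);K=c['intrinsics']
    if n!='wrist': return K,np.linalg.inv(c['view'])
    T=np.eye(4);T[:3,:3]=R.from_quat(s['orientation']).as_matrix();T[:3,3]=s['tcp_pos']
    return K,T@c['tool_from_camera']
def ray(K,T,u,v,z):
    d=T[:3,:3]@np.linalg.inv(K)@np.array([u,v,1.]);o=T[:3,3]
    return o+d*(z-o[2])/d[2]
def cloud(K,T,d):
    v,u=np.mgrid[:384,:512]
    P=np.stack([(u-K[0,2])/K[0,0]*d,(v-K[1,2])/K[1,1]*d,d],-1)
    W=P@T[:3,:3].T+T[:3,3];W[d==0]=-999
    return W
E
python3 - <<'E'
from h import *
for n in('scene','side'):
    f=np.load(n+'0.npz');K,T=pose(n);W=cloud(K,T,f['d'])
    m=((W[...,2]>12)&(W[...,2]<110)&(W[...,0]>250)&(W[...,0]<900)&(abs(W[...,1])<600)).astype(np.uint8)
    N,L,st,ce=cv2.connectedComponentsWithStats(m)
    print(n)
    for i in range(1,N):
        if st[i,4]<25: continue
        w=W[L==i];print(ce[i],st[i,4],'xy mid',(w.min(0)+w.max(0))/2,'ext',np.ptp(w,axis=0),'top',w[:,2].max(),'rgb',f['p'][L==i].mean(0))
p=cv2.imread('pics/scene0.png')[120:250,100:430]
cv2.imwrite('pics/crop0.png',cv2.resize(p,(792,312),interpolation=3))
E
```

```text
scene
[340.5 147. ] 200 xy mid [431.2 298.2  33.2] ext [39.6 35.9 42.2] top 54.3126193545977 rgb [49.6 49.5 45.4]
[268.6 153.6] 317 xy mid [433.7 100.5  38.8] ext [48.1 44.2 53.5] top 65.54218220073574 rgb [48.7 48.6 44.8]
[311.6 168.7] 435 xy mid [510.3 196.9  44. ] ext [39.2 47.5 63. ] top 75.46049652381885 rgb [86.2 83.3 76.7]
[347.7 170.1] 450 xy mid [531. 285.  44.] ext [43.2 49.1 64. ] top 75.99677556360109 rgb [86.1 34.2 30.7]
[148.7 206.2] 634 xy mid [ 521.7 -206.4   15.9] ext [286.9 203.4   7.7] top 19.693124273480862 rgb [46.9 59.1 84.5]
[166.3 177.5] 174 xy mid [ 442.9 -172.2   17.6] ext [73.2 64.4 11.1] top 23.087548784748492 rgb [78.5 80.5 83.9]
[272.9 190.5] 275 xy mid [564.5  84.6  38. ] ext [31.  35.4 51. ] top 63.53115917917842 rgb [84.8 82.1 75.7]
[152.8 199.8] 225 xy mid [ 519.3 -207.8   17.7] ext [77.5 75.  11.4] top 23.40830491294855 rgb [80.1 81.4 82.4]
[314.9 205.1] 143 xy mid [625.5 172.5  31.3] ext [20.5 23.5 38.4] top 50.54545096012828 rgb [84.4 81.9 75.9]
[399.1 221.2] 620 xy mid [704.4 351.4  21. ] ext [92.3 52.5 17.9] top 29.900994837120606 rgb [110.7 104
[... 1552 characters left out ...]
501603579 rgb [59.  68.5 84.8]
[362. 244.] 111 xy mid [ 592.3 -244.4   17.7] ext [48.4 46.3 11.2] top 23.293699218084157 rgb [80.2 81.7 80.8]
[329.8 254.1] 186 xy mid [ 520.1 -207.    16.6] ext [71.7 72.2  9.1] top 21.1283928626666 rgb [81.3 83.  81.7]
[294.9 263.8] 156 xy mid [ 446.9 -169.2   17.3] ext [60.6 60.6 10.5] top 22.496152160098518 rgb [83.  85.  83.4]
[372.7 259.8] 52 xy mid [ 575.8 -286.    14.5] ext [88.3 43.1  4.6] top 16.73550235377445 rgb [30.1 44.9 78. ]
[273.5 275.7] 132 xy mid [ 394.9 -161.4   14.7] ext [39.6 85.   5.4] top 17.362236691480575 rgb [66.  70.1 80.6]
[326.6 273.8] 57 xy mid [ 475.6 -236.6   15. ] ext [76.8 38.6  5.7] top 17.84385408880769 rgb [27.7 43.5 77.5]
```

View pics/crop0.png

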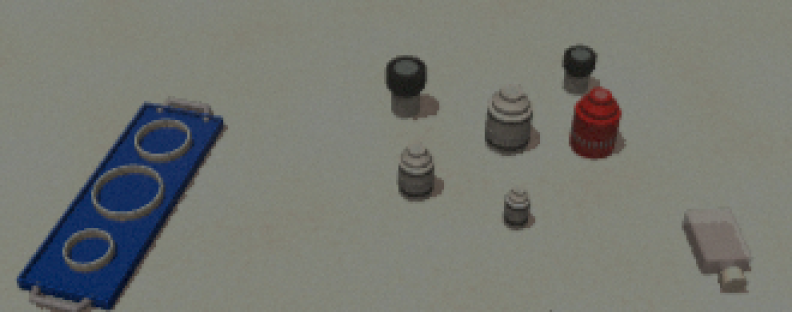

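Enlarged crop confirms them: the wide (312,170; reads about 75 mm tall), medium (273,192; about 63) and slim (315,207; about 50) objectives are bare metal. The same-shape one at (348,172) is red, so it's not meant. Both cupped ones are eyepieces. The wells from far to near are middle, wide, narrow. I'll take a wrist view over the cluster to refine the positions.

Call:
play_rows(
  steps=[0,0,0,-33,-21,0,0.6,0,0,0,-33,-21,0,0.6,0,0,0,-33,-21,0,0.6,0,0,0,-33,-21,0,0.6,0,0,0,-33,-21,0,0.6,0,0,0,-33,-21,0,0.6,0,0,0,-33,-21,0,0.6,0,0,0,-33,-21,0,0.6,0,0,0,-33,-21,0,0.6,0,0,0,-33,-21,0,0.6,0,0,0,-33,-21,0,0.6,0,0,0,-33,-21,0,0.6],
)

```text
t: 1.15
tcp_pos: [476.6, 225.3, 232.5]
orientation: [0.137, 0.991, 0.0, -0.0]
wrist_force: [0.9, -0.2, 0.4]
opening: 55.9
finger_force: 0.0
```

Call:
play_rows(
  steps=[0,0,0,-28,-19,0,0.6,0,0,0,-28,-19,0,0.6,0,0,0,-27,-18,0,0.6,0,0,0,0,0,0,0.6,0,0,0,0,0,0,0.6,0,0,0,0,0,0,0.6],
)

```text
t: 1.65
tcp_pos: [539.9, 150.8, 232.2]
orientation: [0.138, 0.99, 0.0, -0.001]
wrist_force: [-1.1, 1.1, 0.5]
opening: 55.5
finger_force: 0.0
```

```bash
cat >> h.py <<'E'
def look(name):
    s=readout.read_state();p,d=eyes.camera('wrist');K,T=pose('wrist',s);W=cloud(K,T,d)
    cv2.imwrite(f'pics/{name}.png',p[:,:,::-1]);np.savez(name,p=p,d=d,K=K,T=T)
    m=((W[...,2]>12)&(W[...,2]<110)).astype(np.uint8)
    N,L,st,ce=cv2.connectedComponentsWithStats(m)
    print(s['t'],s['tcp_pos'],s['orientation'],s['opening'],s['wrist_force'])
    for i in range(1,N):
        if st[i,4]<60: continue
        w=W[L==i];top=w[:,2].max();t=w[w[:,2]>top-8]
        print(ce[i],st[i,4],'mid',(w.min(0)+w.max(0))/2,'ext',np.ptp(w,axis=0),'top',top,'topmid',(t.min(0)+t.max(0))[:2]/2,'rgb',p[L==i].mean(0))
E
python3 -c "
from h import *
look('w1')"
```

```text
1.65 [539.9 150.8 232.2] [ 0.1  1.   0.  -0. ] 55.53676542008998 [-1.1  1.1  0.5]
[382.7  27.8] 1464 mid [433.1 299.6  31.6] ext [35.3 36.  38.8] top 51.04014370186076 topmid [433.1 299.7] rgb [58.  58.5 58. ]
[183.6  87.2] 1868 mid [434.3 100.4  50.9] ext [43.3 43.4 24.1] top 62.97925846906821 topmid [434.3 100.3] rgb [62.3 62.6 64.1]
[385.7 129. ] 2234 mid [528.7 285.7  42.3] ext [47.6 48.6 60.2] top 72.39569213087469 topmid [528.1 284.6] rgb [95.5 21.9 20.7]
[298.9 131.5] 1845 mid [505.9 197.5  42.1] ext [47.8 47.9 60.2] top 72.20589655282305 topmid [506.2 198.4] rgb [116.1 112.6 104.7]
[ 14.9 189. ] 469 mid [ 487.  -138.7   14. ] ext [144.3  71.2   4.1] top 16.07205557128617 topmid [ 487.  -138.7] rgb [ 46.2  70.6 129.4]
[213.1 206.6] 1001 mid [561.3  85.1  36.3] ext [35.7 36.1 48.5] top 60.52372575201065 topmid [561.9  85.4] rgb [145.5 145.6 139.4]
[459.6 231.2] 878 mid [674.2 353.6  19.3] ext [29.2 46.7 14.5] top 26.53605951701718 topmid [674.2 353.6] rgb [154.8 151.2 145.3]
[302.  235.2] 450 mid [624.1 173.3  30.1] ext [23.6 24.4 36.2] top 48.23368049809028 topmid [623.8 173.3] rgb [126.2 125.  117.7]
[  2.7 240.3] 165 mid [ 536. -180.   16.] ext [38.8 21.   7.9] top 19.97389742163034 topmid [ 536. -180.] rgb [103.7 106.1 109.9]
[299.1 341.8] 436 mid [772.1 120.3  24.4] ext [12.  78.5 24.8] top 36.83871624098015 topmid [767.9 145.3] rgb [30.  29.8 27.6]
```

View pics/w1.png

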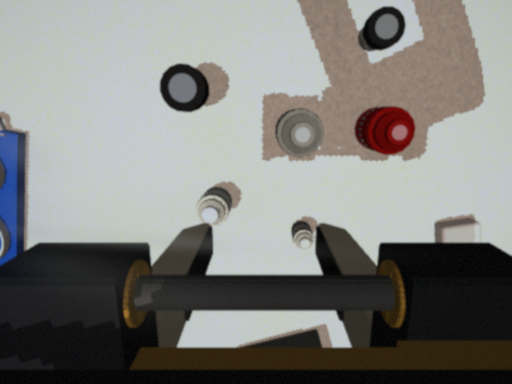

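Measured extents match the given sizes (24, 36 and 48 mm). I'm going for the slim objective at (623.5,173).

Call:
play_rows(
  steps=[0,0,0,-18.6,11,35,0.6,0,0,0,-18.6,11,35,0.6,0,0,0,-18.6,11,35,0.6,0,0,0,-18.6,11,35,0.6,0,0,0,0,0,20,0.6,0,0,0,0,0,20,0.6,0,0,0,0,0,15,0.6,0,0,0,0,0,10,0.6,0,0,0,0,0,0,0.6,0,0,0,0,0,0,0.6],
  grip_force=15,
)

```text
t: 2.53
tcp_pos: [623.8, 173.2, 28.2]
orientation: [0.137, 0.991, 0.0, 0.0]
wrist_force: [-0.4, -0.8, 0.1]
opening: 55.8
finger_force: 0.0
```

Call:
play_rows(
  steps=[0,0,0,0,0,0,0,0,0,0,0,0,0,0,0,0,0,0,0,0,0,0,0,0,0,0,0,0,0,0,0,0,0,0,0,0,0,0,0,0,0,0],
)

```text
t: 3.03
tcp_pos: [624.4, 172.7, 28.2]
orientation: [0.138, 0.99, 0.0, 0.0]
wrist_force: [0.3, -0.1, 2.4]
opening: 23.4
finger_force: 15.0
```

Call:
play_rows(
  steps=[0,0,0,0,0,-15,0,0,0,0,0,0,-35,0,0,0,0,0,0,-40,0,0,0,0,0,0,-40,0,0,0,0,0,0,-40,0,0,0,0,0,-20,-30,0,0,0,0,-2,-38,0,0,0,0,0,-2,-40,0,0,0,0,0,-3,-40,0,0,0,0,0,-3,-40,0,0,0,0,0,-3,-40,0,0,0,0,0,-3,-40,0,0],
)

```text
t: 4.03
tcp_pos: [568.2, -81.7, 228.7]
orientation: [0.137, 0.991, -0.0, 0.0]
wrist_force: [0.2, -0.6, -1.3]
opening: 24.0
finger_force: 15.0
```

Call:
play_rows(
  steps=[0,0,0,-3,-40,0,0,0,0,0,-3,-40,0,0,0,0,0,-2,-33,0,0,0,0,0,-2,-20,0,0,0,0,0,0,0,0,0,0,0,0,0,0,0,0,0,0,0,0,0,0,0],
)

```text
t: 4.62
tcp_pos: [542.5, -210.2, 228.1]
orientation: [0.138, 0.99, 0.0, 0.0]
wrist_force: [-0.7, 0.9, -1.2]
opening: 23.6
finger_force: 15.0
```

```bash
python3 - <<'E'
from h import *
look('w2')
f=np.load('w2.npz');p=f['p'].astype(int)
W=cloud(f['K'],f['T'],f['d'])
m=((p.min(2)>70)&(W[...,2]>11)&(W[...,2]<26)).astype(np.uint8)
cs,_=cv2.findContours(m,cv2.RETR_EXTERNAL,cv2.CHAIN_APPROX_NONE)
for c in cs:
    if len(c)<40: continue
    q=np.array([ray(f['K'],f['T'],u,v,18) for u,v in c[:,0]])[:,:2].astype(np.float32)
    print(c[:,0].mean(0),cv2.fitEllipse(q))
E
```

```text
4.6167 [ 542.5 -210.2  228.1] [0.1 1.  0.  0. ] 23.579636258001354 [-0.7  0.9 -1.2]
[273.7  83. ] 1984 mid [ 495.6 -202.7   14.5] ext [235.4 197.    4.9] top 16.950340193904935 topmid [ 495.6 -202.7] rgb [ 97.8 122.2 175.9]
[277.9  74.5] 572 mid [ 449.9 -169.6   16.4] ext [59.1 59.   8.4] top 20.612432765446613 topmid [ 449.9 -169.6] rgb [180.7 188.  199.3]
[262.3 154.3] 594 mid [ 523.1 -206.5   16. ] ext [71.4 71.4  7.8] top 19.918890504435694 topmid [ 523.1 -206.5] rgb [170.2 175.6 185.1]
[244.7 208.3] 161 mid [ 581.5 -243.7   16.1] ext [18.6 44.4  8. ] top 20.067255423220843 topmid [ 581.5 -243.7] rgb [162.  169.8 183.2]
[509.8 322.1] 89 mid [821.9  39.7  16.3] ext [51.6  2.3  8.5] top 20.483332383063384 topmid [821.9  39.6] rgb [45.1 45.2 42.9]
[244.1 208.9] ((595.9620361328125, -243.25509643554688), (45.03385925292969, 46.91756820678711), 66.37602996826172)
[262.2 152.8] ((522.902099609375, -206.38638305664062), (70.23961639404297, 70.57527923583984), 85.2367935180664)
[215.2 179.5] ((541.9011840820312, -268.14447021484375), (1.9213579893112183, 128.8401336669922), 63.34128952026367)
[277.   76.7] ((449.9686584472656, -169.5787811279297), (58.415931701660156, 58.64805603027344), 47.40663528442383)
[266.8  37.3] ((299.5714111328125, -186.64315795898438), (107.10113525390625, 186.30157470703125), 0.0)
```

View pics/w2.png

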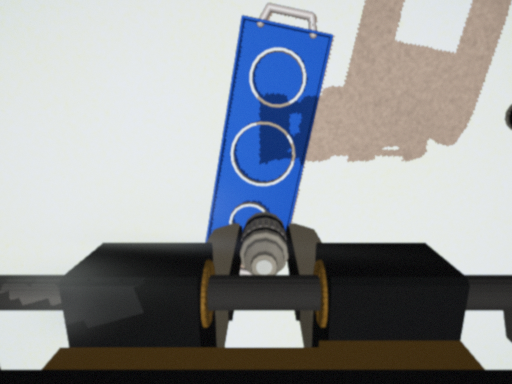

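Wrist view shows the held slim objective at about (262,250). Wells are at (277,77) middle, (262,153) wide and (245,209) narrow; fitted diameters and the 82 mm spacing agree. I'm placing the slim at (595,-243).

Call:
play_rows(
  steps=[0,0,0,-14.8,-4.3,30,0,0,0,0,-14.8,-4.3,35,0,0,0,0,-14.8,-4.3,35,0,0,0,0,-14.8,-4.3,30,0,0,0,0,0,0,25,0,0,0,0,0,0,15,0,0,0,0,0,0,9,0,0,0,0,0,0,5,0,0,0,0,0,0,4,0,0,0,0,0,0,3,0,0,0,0,0,0,0,0,0,0,0,0,0,0,0],
)

```text
t: 5.67
tcp_pos: [595.5, -243.6, 37.9]
orientation: [0.137, 0.991, -0.0, 0.001]
wrist_force: [0.2, 0.1, -1.0]
opening: 23.3
finger_force: 15.0
```

Call:
play_rows(
  steps=[0,0,0,0,0,1.2,0,0,0,0,0,0,0,0,0,0,0,0,0,0,0.6,0,0,0,0,0,0,0.6,0,0,0,0,0,0,0.6,0,0,0,0,0,0,0.6,0,0,0,0,0,-20,0.6,0,0,0,0,0,-35,0.6,0,0,0,0,0,-40,0.6,0,0,0,30,8,-25,0.6,0,0,0,30,8,-25,0.6,0,0,0,30,8,-25,0.6],
)

```text
t: 6.67
tcp_pos: [513.9, -195.4, 206.6]
orientation: [0.138, 0.99, -0.0, 0.0]
wrist_force: [0.5, -0.4, 0.9]
opening: 55.8
finger_force: 0.0
```

Call:
play_rows(
  steps=[0,0,0,7,40,0,0.6,0,0,0,7,40,0,0.6,0,0,0,7,40,0,0.6,0,0,0,7,40,0,0.6,0,0,0,5,40,0,0.6,0,0,0,0,40,0,0.6,0,0,0,0,30,0,0.6,0,0,0,0,13,0,0.6,0,0,0,0,0,0,0.6,0,0,0,0,0,0,0.6],
)

```text
t: 7.5
tcp_pos: [559.9, 85.5, 205.2]
orientation: [0.137, 0.991, -0.0, -0.0]
wrist_force: [1.0, -0.1, -0.8]
opening: 56.0
finger_force: 0.0
```

```bash
python3 - <<'E'
from h import *
look('w3')
for n in ('side','scene'):
    p,d=eyes.camera(n);K,T=pose(n);W=cloud(K,T,d)
    m=(abs(W[...,0]-595)<25)&(abs(W[...,1]+243)<25)&(W[...,2]>27);w=W[m]
    print(n,m.sum(),(w.min(0)+w.max(0))/2,np.ptp(w,axis=0),w[:,2].max())
E
```

```text
7.5 [559.9  85.5 205.2] [ 0.1  1.  -0.  -0. ] 55.9674634579323 [ 1.  -0.1 -0.8]
[240.8  39.3] 2387 mid [434.2 100.4  51.4] ext [43.7 43.1 23. ] top 62.90613716793007 topmid [434.2 100.4] rgb [59.  59.3 60.8]
[461.   90.8] 3299 mid [529.  284.1  42.8] ext [48.2 45.7 61.6] top 73.63078765305528 topmid [529.1 285.4] rgb [80.7 18.3 17. ]
[364.2  93. ] 2683 mid [506.3 197.2  42.4] ext [47.8 47.6 60.7] top 72.73416920952883 topmid [506.1 197.6] rgb [99.9 96.9 90. ]
[ 33.6 133.1] 898 mid [ 476.6 -139.7   14.3] ext [178.3  73.6   4.5] top 16.531130682926914 topmid [ 476.6 -139.7] rgb [ 65.2  83.6 129.1]
[ 18.1 140.4] 444 mid [ 451.6 -159.6   16.2] ext [56.  41.8  8.5] top 20.473116555383 topmid [ 451.6 -159.6] rgb [111.5 116.  124. ]
[264.  179.6] 1145 mid [561.4  85.2  36.1] ext [35.8 36.  47.8] top 60.018884929958176 topmid [561.5  85.4] rgb [126.9 125.7 119.3]
[ 20.  213.4] 488 mid [ 524.9 -195.7   16.1] ext [67.9 52.2  8.1] top 20.121312378829487 topmid [ 524.9 -195.7] rgb [107.5 111.5 119.2]
[508.5 228.1] 313 mid [690.6 330.8  16.8] ext [60.4 11.3  9.6] top 21.600076591866184 topmid [690.6 330.6] rgb [95.5 87.1 82.2]
[320.1 339.7] 857 mid [767.6  84.3  28.3] ext [ 3.4 87.  32.6] top 44.651598024640975 topmid [767.8 114.4] rgb [27.9 27.9 26. ]
side 122 [ 589.7 -244.7   42.1] [22.1 22.8 29.4] 56.775313654166666
scene 132 [ 598.3 -243.8   42.7] [19.7 24.  30.7] 58.07635702358732
```

Slim is standing well (centre agrees within about 3 mm, top at about 54 mm). Medium is directly below the tool, so I'll descend and grip it.

Call:
play_rows(
  steps=[0,0,0,0,0,35,0.6,0,0,0,0,0,40,0.6,0,0,0,-1,0,40,0.6,0,0,0,0,0,30,0.6,0,0,0,0,0,20,0.6,0,0,0,0,0,11,0.6,0,0,0,0,0,0,0.6,0,0,0,0,0,0,0,0,0,0,0,0,0,0,0,0,0,0,0,0,0,0,0,0,0,0,0,0,0,0,0,0,0,0,0],
  grip_force=22,
)

```text
t: 8.65
tcp_pos: [562.6, 85.2, 31.5]
orientation: [0.137, 0.991, 0.0, 0.002]
wrist_force: [-1.4, -1.4, 7.2]
opening: 35.3
finger_force: 22.0
```

Call:
play_rows(
  steps=[0,0,0,0,0,0,0,0,0,0,0,0,0,0],
)

```text
t: 8.82
tcp_pos: [562.6, 85.2, 31.5]
orientation: [0.137, 0.991, 0.0, 0.002]
wrist_force: [-0.1, -1.2, 6.2]
opening: 35.5
finger_force: 22.0
```

Call:
play_rows(
  steps=[0,0,0,0,0,-4,0,0,0,0,0,0,-8,0,0,0,0,0,0,-18,0,0,0,0,0,0,0,0,0,0,0,0,0,0,0],
)

```text
t: 9.23
tcp_pos: [562.2, 85.4, 60.9]
orientation: [0.137, 0.991, 0.0, 0.002]
wrist_force: [0.4, 0.1, -1.9]
opening: 35.1
finger_force: 22.0
```

```bash
python3 - <<'E'
from h import *
look('w4')
p,d=eyes.camera('side')
a=cv2.resize(p[110:240,140:280,::-1],None,fx=4,fy=4,interpolation=3)
cv2.imwrite('pics/s4.png',a)
E
```

```text
9.2333 [562.2  85.4  60.9] [0.1 1.  0.  0. ] 35.134608262866976 [ 0.4  0.1 -1.9]
[221.2  11.4] 1701 mid [448.6  97.8  37.2] ext [15.4 36.3 49.9] top 62.16301544503628 topmid [450.4  96.8] rgb [22.2 20.9 20.4]
[449.6  72.9] 10840 mid [506.4 194.8  42.5] ext [48.  43.8 60.9] top 72.95554625744822 topmid [506.4 195.7] rgb [117.1 114.7 106.5]
[263.5 244.4] 8250 mid [558.7  87.2  67.3] ext [31.6 63.6 75.5] top 105.05662366829247 topmid [553.6  87.5] rgb [91.8 88.  80. ]
[213.6 315.1] 75 mid [563.   65.3 105.5] ext [6.1 2.9 7.7] top 109.36249150480708 topmid [563.   65.3] rgb [51.1 50.2 46.9]
[313.6 315.2] 79 mid [572.8 101.4 105.4] ext [7.2 3.1 9.1] top 109.99342632651563 topmid [572.8 101.4] rgb [57.  57.4 55.4]
```

View pics/s4.png

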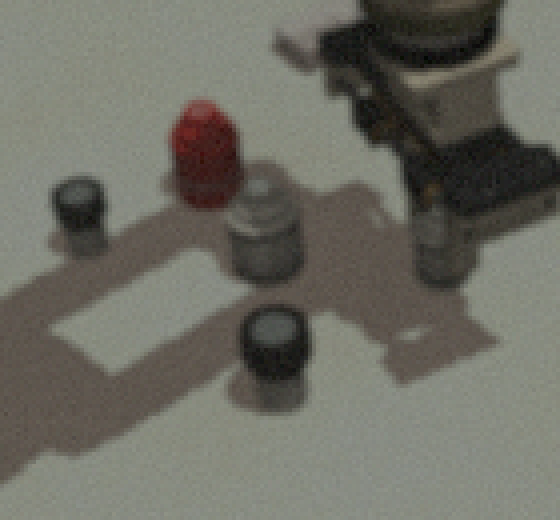

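Medium hangs upright between the fingers at (440,240) in the crop, and the other items stand untouched. Carrying it to the middle well at (449.5,-170).

Call:
play_rows(
  steps=[0,0,0,0,0,-30,0,0,0,0,0,0,-35,0,0,0,0,5,-20,-25,0,0,0,0,5,-35,0,0,0,0,0,5,-40,0,0,0,0,0,5,-40,0,0,0,0,0,5,-40,0,0,0,0,0,5,-40,0,0,0,0,0,5,-35,0,0,0,0,0,4,-20,0,0,0,0,0,0,-6,0,0,0,0,0,0,0,0,0],
)

```text
t: 10.33
tcp_pos: [447.5, -170.7, 148.6]
orientation: [0.139, 0.99, 0.0, -0.001]
wrist_force: [0.2, -0.5, -2.2]
opening: 35.5
finger_force: 22.0
```

Call:
play_rows(
  steps=[0,0,0,0,0,30,0,0,0,0,0,0,30,0,0,0,0,0,0,18,0,0,0,0,0,0,10,0,0,0,0,0,0,0,0],
)

```text
t: 10.75
tcp_pos: [446.7, -167.5, 58.5]
orientation: [0.137, 0.991, 0.001, -0.003]
wrist_force: [-0.0, -0.0, -1.2]
opening: 35.4
finger_force: 22.0
```

Call:
play_rows(
  steps=[0,0,0,-3,-1.5,4,0,0,0,0,0,0,5,0,0,0,0,0,0,4,0,0,0,0,0,0,3,0,0,0,0,0,0,2,0,0,0,0,0,0,0,0],
)

```text
t: 11.25
tcp_pos: [450.7, -171.9, 43.3]
orientation: [0.138, 0.99, 0.0, -0.0]
wrist_force: [-0.2, 0.2, -0.9]
opening: 35.7
finger_force: 22.0
```

Call:
play_rows(
  steps=[0,0,0,0,0,1.5,0,0,0,0,0,0,0,0],
)

```text
t: 11.42
tcp_pos: [450.8, -172.0, 42.0]
orientation: [0.138, 0.99, -0.0, 0.0]
wrist_force: [-0.4, 0.3, -1.1]
opening: 35.6
finger_force: 22.0
```

Call:
play_rows(
  steps=[0,0,0,0,0,1.5,0,0,0,0,0,0,0,0],
)

```text
t: 11.58
tcp_pos: [450.7, -171.9, 40.3]
orientation: [0.137, 0.991, 0.0, -0.0]
wrist_force: [-0.6, 0.4, -1.6]
opening: 35.3
finger_force: 22.0
```

Call:
play_rows(
  steps=[0,0,0,0,0,1,0,0,0,0,0,0,0,0],
)

```text
t: 11.75
tcp_pos: [450.9, -172.0, 39.6]
orientation: [0.137, 0.991, -0.0, 0.0]
wrist_force: [-0.1, 0.6, -1.8]
opening: 35.1
finger_force: 22.0
```

Call:
play_rows(
  steps=[0,0,0,0,0,1,0,0,0,0,0,0,0,0],
)

```text
t: 11.92
tcp_pos: [451.0, -172.1, 39.5]
orientation: [0.137, 0.991, -0.0, 0.0]
wrist_force: [-5.1, 3.2, 11.0]
opening: 35.4
finger_force: 22.0
```

Call:
play_rows(
  steps=[0,0,0,0,0,-0.5,0.6,0,0,0,0,0,0,0.6,0,0,0,0,0,0,0.6,0,0,0,0,0,0,0.6,0,0,0,0,0,-20,0.6,0,0,0,0,0,-40,0.6,0,0,0.1,0,0,-40,0.78,0,0,0.1,0,0,-40,0.78,0,0,0.11,0,0,-20,0.78,0,0,0.11,0,0,0,0.78,0,0,0.11,0,0,0,0.78,0,0,0.11,0,0,0,0.78],
)

```text
t: 12.92
tcp_pos: [451.2, -172.1, 199.7]
orientation: [0.445, 0.896, -0.0, 0.001]
wrist_force: [-0.5, -1.0, -0.1]
opening: 72.7
finger_force: 0.0
```

```bash
python3 - <<'E'
from h import *
look('w5')
s=readout.read_state();M=R.from_quat(s['orientation']).as_matrix();print(M.round(4))
D=np.array([506,197.5,200])-s['tcp_pos'];print('tool delta',M.T@D)
E
```

```text
12.9167 [ 451.2 -172.1  199.7] [ 0.4  0.9 -0.   0. ] 72.67601303463805 [-0.5 -1.  -0.1]
[254.8 155.7] 1538 mid [ 462.2 -181.7   14.2] ext [168.6 156.3   4.5] top 16.489655389622556 topmid [ 462.2 -181.7] rgb [ 64.8  81.1 121.9]
[263.2 176.4] 1757 mid [ 450.  -169.    40.5] ext [59.3 59.  57. ] top 68.9836804097207 topmid [ 449.4 -171.9] rgb [152.  153.9 154.1]
[297.3 239.2] 732 mid [ 522.7 -206.    16.1] ext [71.3 71.6  8. ] top 20.101444778093594 topmid [ 522.7 -206. ] rgb [132.  136.8 143.8]
[334.6 334.5] 548 mid [ 619.1 -274.2   14.4] ext [97.4 68.3  4.7] top 16.741296959382566 topmid [ 619.1 -274.2] rgb [ 89.5 100.4 129.4]
[328.1 315. ] 288 mid [ 601.8 -250.7   34.5] ext [34.6 31.7 43.7] top 56.3247834849343 topmid [ 594.8 -243.5] rgb [139.7 140.6 134.4]
[[-0.6  0.8  0. ]
 [ 0.8  0.6 -0. ]
 [-0.   0.  -1. ]]
tool delta [263.1 265.2  -0.9]
```

View pics/w5.png

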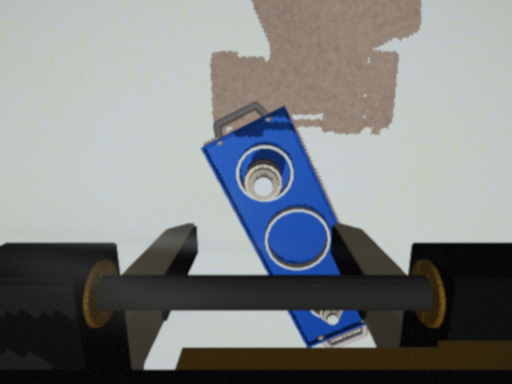

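Medium stands in the middle well at (263,180), about 3 mm off centre; slim is at (330,315). Now the wide one.

Call:
play_rows(
  steps=[0,0,0,20,20,0,0.78,0,0,0,28,28,0,0.78,0,0,0,28,28,0,0.78,0,0,0,28,28,0,0.78,0,0,0,28,28,0,0.78,0,0,0,28,28,0,0.78,0,0,0,28,28,0,0.78,0,0,0,28,28,0,0.78,0,0,0,27,28,0,0.78,0,0,0,15,15,0,0.78,0,0,0,5,6,0,0.78,0,0,0,0,0,0,0.78],
)

```text
t: 13.97
tcp_pos: [500.5, 199.5, 198.4]
orientation: [0.44, 0.898, -0.0, -0.0]
wrist_force: [-0.0, -0.3, -0.3]
opening: 72.7
finger_force: 0.0
```

```bash
python3 - <<'E'
from h import *
look('w6')
s=readout.read_state();M=R.from_quat(s['orientation']).as_matrix()
D=np.array([506,197.5,31])-s['tcp_pos'];print('tool delta',M.T@D)
E
```

```text
13.9667 [500.5 199.5 198.4] [ 0.4  0.9 -0.  -0. ] 72.7440527684519 [-0.  -0.3 -0.3]
[273.2  45.5] 1504 mid [433.2 300.2  42.1] ext [35.1 35.6 17.7] top 50.924980983597436 topmid [433.2 300.2] rgb [51.  51.1 52.4]
[344.8 126.9] 2513 mid [528.7 286.2  42.3] ext [47.4 47.8 60.5] top 72.50278889879297 topmid [529.1 286.8] rgb [98.6 23.1 22.1]
[493.9 173.1] 2219 mid [692.3 351.8  19.2] ext [64.8 51.3 14.5] top 26.454887363323564 topmid [692.3 351.8] rgb [148.8 145.8 139.5]
[267.4 185.2] 2172 mid [506.2 198.5  42.3] ext [48.  47.8 60.5] top 72.53203489188365 topmid [505.8 198.6] rgb [152.2 152.4 146.5]
[146.7 219.6] 1961 mid [433.8 100.8  37.4] ext [42.7 44.4 50.6] top 62.6825803193089 topmid [433.1 100.6] rgb [77.2 78.9 78.8]
tool delta [ -3.9   4.2 167.4]
```

View pics/w6.png

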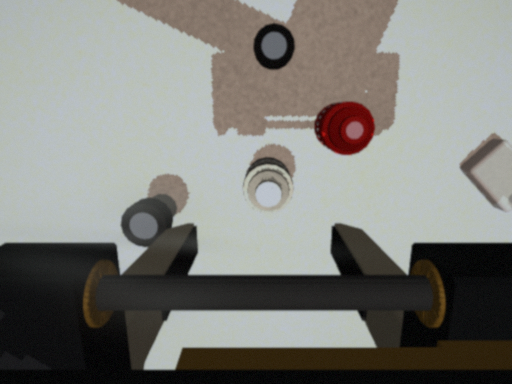

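The wide objective is at (268,187), centred between the fingers; eyepiece (145,225) and red one (345,128) are clear. Descend and grip.

Call:
play_rows(
  steps=[0,0,0,-3.5,4.5,35,0.78,0,0,0,0,0,35,0.78,0,0,0,0,0,35,0.78,0,0,0,0,0,30,0.78,0,0,0,0,0,20,0.78,0,0,0,0,0,12,0.78,0,0,0,0,0,0,0.78,0,0,0,0,0,0,0,0,0,0,0,0,0,0,0,0,0,0,0,0,0,0,0,0,0,0,0,0,0,0,0,0,0,0,0],
  grip_force=35,
)

```text
t: 15.02
tcp_pos: [507.5, 198.2, 33.6]
orientation: [0.442, 0.897, 0.001, 0.001]
wrist_force: [-2.1, -2.1, 5.4]
opening: 47.3
finger_force: 35.0
```

Call:
play_rows(
  steps=[0,0,0,0,0,-4,0,0,0,0,0,0,-8,0,0,0,0,0,0,-18,0,0,0,0,0,0,0,0,0,0,0,0,0,0,0],
)

```text
t: 15.43
tcp_pos: [507.6, 198.4, 63.3]
orientation: [0.442, 0.897, 0.001, 0.001]
wrist_force: [-0.2, 0.4, -3.1]
opening: 47.6
finger_force: 35.0
```

Call:
play_rows(
  steps=[0,0,0,0,0,-30,0,0,0,0,0,0,-35,0,0,0,0,-12,-9,-25,0,0,0,0,-30,-21,0,0,0,0,0,-33,-23,0,0,0,0,0,-33,-23,0,0,0,0,0,-33,-24,0,0,0,0,0,-33,-24,0,0,0,0,0,-33,-24,0,0,0,0,0,-33,-24,0,0,0,0,0,-33,-24,0,0,0,0,0,-30,-20,0,0],
)

```text
t: 16.43
tcp_pos: [518.7, -176.2, 150.9]
orientation: [0.442, 0.897, -0.0, -0.0]
wrist_force: [1.1, 0.0, -4.0]
opening: 47.1
finger_force: 35.0
```

Call:
play_rows(
  steps=[0,0,0,-20,-14,0,0,0,0,0,-7,-5,0,0,0,0,0,0,0,0,0,0,0,0,0,0,0,0],
)

```text
t: 16.77
tcp_pos: [520.6, -206.3, 150.9]
orientation: [0.442, 0.897, 0.0, -0.001]
wrist_force: [-0.2, 0.3, -3.1]
opening: 47.6
finger_force: 35.0
```

```bash
python3 - <<'E'
from h import *
s=readout.read_state();M=R.from_quat(s['orientation']).as_matrix();print(s['tcp_pos'])
D=np.array([522.5,-206.5,60])-s['tcp_pos'];print('tool delta',M.T@D)
E
```

```text
[ 520.6 -206.3  150.9]
tool delta [-1.5  1.4 90.9]
```

Call:
play_rows(
  steps=[0,0,0,-1.5,1.5,30,0,0,0,0,0,0,30,0,0,0,0,0,0,20,0,0,0,0,0,0,12,0,0,0,0,0,0,7,0,0,0,0,0,0,4,0,0,0,0,0,0,3,0,0,0,0,0,0,0,0],
)

```text
t: 17.43
tcp_pos: [523.9, -207.1, 46.7]
orientation: [0.442, 0.897, 0.0, 0.001]
wrist_force: [0.7, 0.0, -2.5]
opening: 47.7
finger_force: 35.0
```

Call:
play_rows(
  steps=[0,0,0,0,0,2,0,0,0,0,0,0,1.5,0,0,0,0,0,0,0,0],
)

```text
t: 17.68
tcp_pos: [523.5, -207.3, 42.9]
orientation: [0.442, 0.897, 0.0, 0.0]
wrist_force: [-0.7, 0.3, -2.7]
opening: 47.7
finger_force: 35.0
```

Call:
play_rows(
  steps=[0,0,0,0,0,1,0,0,0,0,0,0,0,0],
)

```text
t: 17.85
tcp_pos: [523.4, -207.3, 41.7]
orientation: [0.442, 0.897, -0.0, 0.0]
wrist_force: [0.1, -0.0, -2.8]
opening: 47.6
finger_force: 35.0
```

Call:
play_rows(
  steps=[0,0,0,0,0,0.8,0,0,0,0,0,0,0,0],
)

```text
t: 18.02
tcp_pos: [523.4, -207.3, 41.6]
orientation: [0.442, 0.897, -0.0, 0.0]
wrist_force: [-3.4, 1.2, 5.5]
opening: 47.6
finger_force: 35.0
```

Floor contact felt. Release, rise and back off towards the robot, then check all.

Call:
play_rows(
  steps=[0,0,0,0,0,-0.3,0.72,0,0,0,0,0,0,0.72,0,0,0,0,0,0,0.72,0,0,0,0,0,0,0.72,0,0,0,0,0,-20,0.72,0,0,0,0,0,-40,0.72,0,0,0,0,0,-40,0.72,0,0,0,0,0,-40,0.72,0,0,0,-20,30,-20,0.72,0,0,0,-20,30,-20,0.72,0,0,0,-20,30,0,0.72,0,0,0,0,0,0,0.72],
)

```text
t: 19.02
tcp_pos: [636.0, -199.1, 220.0]
orientation: [0.441, 0.897, 0.001, 0.001]
wrist_force: [0.6, -0.1, -1.8]
opening: 67.0
finger_force: 0.0
```

```bash
python3 - <<'E'
from h import *
look('w7')
for n in ('side','scene'):
    p,d=eyes.camera(n);K,T=pose(n);W=cloud(K,T,d)
    for nm,x,y in(('slim',595,-243),('med',449.5,-170),('wide',522.5,-206.5),('eS',433,299.5),('eL',434,100.4),('flask',703,350)):
        r=60 if nm=='flask' else 33
        zl=12 if nm[0] in'ef' else 27
        m=(abs(W[...,0]-x)<r)&(abs(W[...,1]-y)<r)&(W[...,2]>zl)&(W[...,2]<110);w=W[m]
        if m.sum(): print(n,nm,m.sum(),(w.min(0)+w.max(0))/2,np.ptp(w,axis=0),w[:,2].max())
    cv2.imwrite(f'pics/{n}7.png',cv2.resize(p[100:290,80:450,::-1] if n=='scene' else p[90:300,130:430,::-1],None,fx=2,fy=2,interpolation=3))
E
```

```text
19.0167 [ 636.  -199.1  220. ] [0.4 0.9 0.  0. ] 67.02444190419294 [ 0.6 -0.1 -1.8]
[122.1 103.2] 820 mid [ 493.7 -234.2   14.4] ext [222.2 130.5   4.7] top 16.726040708668165 topmid [ 493.7 -234.2] rgb [ 56.9  84.5 143.3]
[225.6 155.4] 1165 mid [ 561.8 -210.7   14.4] ext [212.  182.2   4.9] top 16.89288201945942 topmid [ 561.8 -210.7] rgb [ 66.5  90.6 144.2]
[128.9  36.2] 2472 mid [ 451.7 -169.3   39.9] ext [57.5 59.2 55.8] top 67.8490675228216 topmid [ 451.3 -172.6] rgb [136.5 138.1 134.4]
[169.4 113.1] 3029 mid [ 523.4 -206.1   46.5] ext [71.5 71.5 68.9] top 80.96377211849153 topmid [ 523.3 -206.6] rgb [155.6 157.2 153.5]
[209.2 183.2] 946 mid [ 596.3 -242.9   34. ] ext [46.9 47.5 43.9] top 55.92150825924949 topmid [ 596.  -243.9] rgb [138.4 141.7 146.6]
[416.2 216.1] 5795 mid [ 797.9 -140.1   36.6] ext [89.7 92.3 49. ] top 61.11830779009085 topmid [ 798.1 -140.1] rgb [180.5 184.3 181.9]
side slim 122 [ 590.3 -244.9   42.1] [21.7 23.7 29.9] 57.025339689138036
side med 288 [ 446.5 -172.9   48. ] [36.1 35.2 41.8] 68.94719641101437
side wide 503 [ 519.5 -207.3   54. ] [49.6 47.9 53.8] 80.92617506161912
side eS 197 [429.5 300.2  31.8] [35.3 37.1 37.4] 50.51092846938593
side eL 351 [430.6  99.8  38.2] [43.7 44.9 52.3] 64.30489319487504
side flask 286 [702.4 352.4  20.2] [89.5 55.  16.2] 28.341832093501466
scene slim 134 [ 596.8 -243.7   42.7] [19.1 23.8 30.9] 58.101415682988886
scene med 228 [ 455.  -172.4   48.8] [26.  35.5 43.4] 70.52566461392666
scene wide 448 [ 526.5 -207.1   54.9] [40.5 47.7 55.1] 82.43578743099852
scene eS 200 [431.  299.2  33.7] [34.5 36.3 42.6] 54.943709843565784
scene eL 315 [432.9 100.2  38.9] [45.1 43.6 53.5] 65.62798839679147
scene flask 609 [704.2 350.6  20.9] [91.1 51.4 17.4] 29.62463180742759
```

View pics/side7.png

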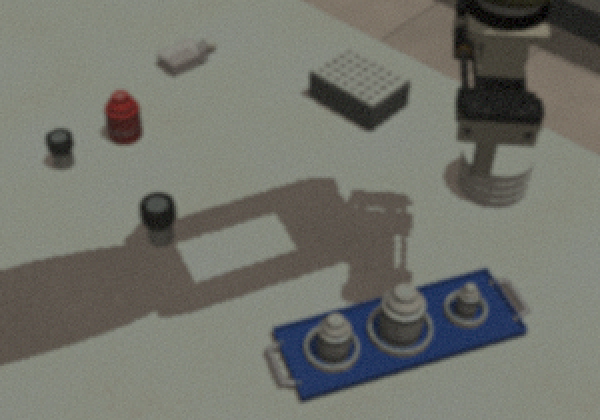

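The side view shows all three objectives standing in their own wells at (333,340), (403,320) and (467,302), each within about 4 mm of centre and at the right height. Eyepieces and flask haven't moved.

```bash
python3 -c "
from bench import ctrl
print(ctrl.sign_off())"
```

```text
the job is handed in; nothing more can be done
None
```

I handed the job in after about 19 s of robot time: all three objectives stand upright in their own wells, within about 4 mm of centre by my last measurements, and the eyepieces and flask are where they started; no verdict was returned.

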